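Rock a pendulum angle gauge on the analyser's tilt-sensor stud and hold it on the mark

TASK

The analyser's tilt sensor is being checked: pick up the yellow angle gauge by its black handle and set it upright, with the middle of its foot on the domed brass stud of the blue sensor box so that the sprung stud gives a few millimetres. Then, keeping the foot gently pressed on the stud, rock the gauge sideways until its swinging pointer settles in the red band on its dial, and finish while still holding it there: do not let go or put it down. Leave the tube rack, the bottle and the tip box alone.

Things in the scene. Friction and masses are not known exactly. Their poses are not given: they have to be found in the camera images.
- gauge: Pendulum angle gauge, about 0.4 kg. Origin: centre of its foot's underside; z up, x out of the white dial (away from the robot, world +x give or take 0.5 rad). Steel foot 44 (x) by 80 (y) by 12 mm; yellow round case 96 mm across, 24 mm thick, top 110 mm up; black rubber handle 26 (x) by 30 (y) mm from 108 to 158 mm up, pinched across its 30 mm (along y). Starts upright on the stand.
- pointer (a joint): Free-hanging black pointer, a pendulum hinged at the dial centre 62 mm above the foot's underside; hangs plumb at any tilt, takes about 2 s to stop swinging. Rad about the gauge's x: 0 with the gauge upright, positive with the tip to the gauge's +y side, which comes from leaning the gauge's top to its +y side (a lean of 0.3 rad reads 0.3).
- bezel (a joint): Angle in rad of the middle of the red band on the dial, measured as the pointer's is; 0.22 to 0.45, different each time, fixed during the job. The band is about 0.16 rad wide; the pointer is on the mark when the two angles agree.
- pointer_tip (a point): Tip of the pointer, 40 mm from the dial centre.
- mark (a point): Middle of the red band, 40 mm from the dial centre, in the plane of the pointer.
- stand: Dark steel slab, 80 by 120 by 12 mm, fixed, on which the gauge stands at the start; origin at the centre of its underside.
- block: Blue tilt-sensor box, 100 by 100 by 30 mm, fixed, with an aluminium collar (44 mm diameter, top at 40 mm) from which the stud rises. Origin at the centre of its underside. Which side the box and the stand are on varies.
- stud (a joint): How far the domed stud is pushed down into the box, m: 0 at rest, 0.012 fully down (hard stop). Springy: about 1.2 N starts it, plus 0.5 N for each mm.
- stud_top (a point): Highest point of the brass stud: head of 32 mm diameter with a rounded top, sphere radius 28 mm, so that the gauge's flat foot can rock on it by up to 0.55 rad; 70 mm above the table at rest, sinks with the stud.
- tube_rack: White rack with five capped tubes, 150 by 45 mm, 95 mm tall, loose; origin centre of underside, long side along its y.
- reagent_bottle: White bottle with blue cap, 52 mm diameter, 85 mm tall, loose; origin centre of underside.
- tip_box: Blue pipette-tip box, 87 by 122 by 57 mm, loose; origin centre of underside.

How it is judged:
On the way, in this order (a step that is already met when the one before it is completed fails the run):
1. the gauge is lifted off its stand (distance of gauge from where it was at the start of the episode above 0.03 m and contact force between gauge and stand below 0.05 N and contact force between gauge and the fingers above 1 N), for 0.2 s.
2. the gauge stands upright (within about 7 degrees) with its foot on the stud, pressing it down by at least 1.5 mm (angle between gauge's own z axis and vertical below 0.12 rad and value of joint stud above 0.0015 m and contact force between gauge and block above 0.5 N and horizontal distance between gauge and stud_top below 0.025 m), for 0.2 s.
At the end, for the whole second after the job is handed in: The gauge is still in the fingers and still, its foot (its centre within 30 mm of the stud) pressing the stud down at least 1 mm with 0.5 to 15 N, its dial upright to 11 degrees fore and aft, and its pointer at rest within 3.4 mm (4.9 degrees) of the middle of the red band (distance between pointer_tip and mark below 0.0034 m and velocity of joint pointer between -0.3 and 0.3 rad/s and contact force between gauge and the fingers above 1 N and contact force between gauge and block between 0.5 and 15 N and value of joint stud above 0.001 m and horizontal distance between gauge and stud_top below 0.03 m and z of gauge in the frame of block above 0.045 m and angle between gauge's own x axis and vertical between 1.37 and 1.77 rad and linear speed of gauge below 0.03 m/s); the arm keeps its last pose, push and grip.
It fails at once if the gauge is pushed hard onto the stud or box (over 25 N) (contact force between gauge and block above 25 N).
It fails at once if the tube rack is moved over 20 mm (distance of tube_rack from where it was at the start of the episode above 0.02 m).
It fails at once if the bottle is moved over 20 mm (distance of reagent_bottle from where it was at the start of the episode above 0.02 m).
It fails at once if the tip box is moved over 20 mm (distance of tip_box from where it was at the start of the episode above 0.02 m).
It also fails if it takes over 51 s, if anything falls off the work surface, if the arm or the gripper's body presses on something with over 40 N, if the wrist force passes 120 N, or if a joint passes its speed limit or range.

ROBOT

A 6-joint arm with a two-finger parallel gripper is mounted at the origin on the work surface. World frame = base frame: x ahead of the robot, y to its left, z up, the work surface at z = 0. Lengths are in m, angles in rad, forces in N, time in s.
With the tool pointing down it reaches from about 0.25 to 0.725 m from the base axis. Payload 4 kg.
Tool frame: the origin (TCP) lies on the centre line of the jaws, within the pads' length; the fingertips stand 8 mm ahead of it and the grasp point (between the pads) lies 11 mm behind it; z points along the fingers, y is the line along which they close (so a half turn about z gives the same grasp; the last joint's range is limited). The gripper opens to 85 mm and grips with 20 to 120 N. Pads are 22 mm wide; open, the fingers measure 114 mm over their backs; the gripper's body (76 mm by 85 mm) begins 54 mm behind the grasp point. The pads swing forward as they close: fully open they stand 13 mm farther back than shut.
Start: joints at [1.232, 0.241, 0.005, 1.335, 0, 1.571], TCP at [0.166, 0.472, 0.239] pointing down, gripper open.
Joint ranges: [-2.72, 2.72], [-1.05, 1.87], [-1.09, 1.28], [-1.99, 2.15], [-1.42, 1.44], [-3.14, 3.14]. Speed limits (rad/s): [2.79, 2.79, 3.14, 3.14, 3.14, 3.14].

INTERFACE

Orientations are given as [roll, pitch, yaw] about the fixed x, y, z axes, in that order (R = Rz(yaw) Ry(pitch) Rx(roll)).
In Python, from station import bot, optics gives the robot as it stands.
- The arm moves only by the shell command python3 -m handwheel 'ROWS' [OPENING] [FORCE]. ROWS is text: rows parted by semicolons, each of 4 numbers parted by spaces: the shift along the world's x, y, z in units of 40 mm (1.0 is 40 mm), then the turn about the world's z in units of 5 degrees (1.0 is 5 degrees). A call has 1 to 10 rows; each row is the pose to reach, as a shift and turn from the pose commanded when the call began; what a row does not reach only later rows make up. A row lasts 1/10 s, in which the tool goes at most 50 mm and 8.59 degrees, less where a joint would pass 70% of its speed; a pose out of reach is approached as far as the arm can. A call with a gripper value outside its range is refused whole. OPENING is the opening, from 0 (shut) to 1 (fully open), set as the call begins (- or left out, the last holds). The fingers move at their own pace and stop on an object; FORCE is the grip in N (left out, the last holds). Time passes only in rows, so rows that repeat a pose let the fingers close. It gives the time, the measured TCP pose, the force, the opening and the grip force at its end, in the units of the state.
- bot.read_state(): the state, without advancing time (a new reading comes with each control period).
- optics.snapshot(name): name is "side" or "top"; returns the picture (420x560x3 uint8, red, green, blue); there is no depth.
- optics.calibration(name): a dict with "K" (3x3 intrinsics, pixels), "dist_coeffs" ([k1, k2, p1, p2, k3] as OpenCV has them; the pictures are not rectified), "xyz" and "orientation" of the camera in the world. Camera axes: x right, y down, z forward; pixel columns grow to the right and rows downward; lengths in m; the calibration is good to about 2 mm. A picture is of the moment at which its call begins. calibration takes no time and is no camera call.
- bot.hand_in(): hands the job in; it is judged then, once.
Trained networks look in the newest picture that a camera, given by its name, has taken for a name from the list of things; names that differ only in an ending like _2 or _b are one class to them, and where a whole thing is asked for, a point or a joint stands for the part that bears it (a point fixed in the world has none). Each returns a list of dicts, best first, with "score" (0 to 1); they miss things now and then, are a little off and sometimes report something else, mostly with a low value. They report only what shows in the picture. A call takes as long as a camera call.
- optics.masks_of(camera, target): "mask" (420x560 bool, what is visible of it) and "box" ([left, top, right, bottom] in pixels, round what is visible of it).
The state is a dict: "clock": time; "q": joint angles; "qd": joint speeds; "tau": joint torques, N m; "position": TCP position; "orientation": TCP orientation; "wrist_force": force on the tool from outside, world axes, zero at the start; "moment": the same for the moment, N m; "finger_gap": opening from 0.0 (shut) to 1.0 (fully open); "gripper_force": force on a finger pad.
Only numpy, scipy, OpenCV 4.12 (cv2) and the standard library are available. Lean on these libraries where they do the work, as an engineer would, in place of code of your own. Each camera call takes 0.05 s, during which the arm holds its last target. There are 200 camera calls.

## Working session

There is one attempt and no reset: what is moved stays moved. The work goes in short steps, Python scripts to look and compute and a shell command to move; the robot and the scene stay as the last step left them, time stands still between calls to the robot, and variables do not carry over. Pictures are saved under pics/ and viewed, at most 10 in all, crops included, and the job is handed in when it is done.

```bash
mkdir -p pics
cat > h.py <<'E'
from station import bot, optics
import numpy as np, cv2
from scipy.spatial.transform import Rotation as R
def cal(n):
    c=optics.calibration(n); K=np.array(c['K'],float); d=np.array(c['dist_coeffs'],float)
    o=np.array(c['orientation'],float)
    Rm=R.from_euler('xyz',o).as_matrix() if o.shape==(3,) else o
    return K,d,np.array(c['xyz'],float),Rm
def ray(n,uv):
    K,d,p,Rm=cal(n)
    x=cv2.undistortPoints(np.array([[uv]],float),K,d)[0,0]
    v=Rm@np.r_[x,1]; return p,v/np.linalg.norm(v)
def atz(n,uv,z):
    p,v=ray(n,uv); return p+v*(z-p[2])/v[2]
def proj(n,P):
    K,d,p,Rm=cal(n); P=np.atleast_2d(P)
    return cv2.projectPoints((P-p)@Rm,np.zeros(3),np.zeros(3),K,d)[0][:,0]
def tri(*obs):
    A=np.zeros((3,3));b=np.zeros(3)
    for n,uv in obs:
        p,v=ray(n,uv);M=np.eye(3)-np.outer(v,v);A+=M;b+=M@p
    return np.linalg.solve(A,b)
def snap(n,f=None):
    im=optics.snapshot(n)
    if f: cv2.imwrite('pics/'+f,im[:,:,::-1])
    return im
E
python3 - <<'E'
from h import *
s=bot.read_state();print({k:np.round(v,3).tolist() for k,v in s.items()})
ims=[]
for n in('side','top'):
    ims.append(snap(n)); print(n,np.round(cal(n)[2],3),np.round(optics.calibration(n)['orientation'],3))
    for t in('gauge','pointer','bezel','stand','block','stud','tube_rack','reagent_bottle','tip_box'):
        for m in optics.masks_of(n,t)[:1]:
            ys,xs=np.nonzero(m['mask']);print(t,round(m['score'],2),np.round(m['box']).tolist(),xs.mean().round(1),ys.mean().round(1),len(xs))
    cv2.imwrite(f'pics/{n}0.png',ims[-1][:,:,::-1])
E
```

```text
{'clock': 0.0, 'q': [1.232, 0.241, 0.004, 1.335, -0.0, 1.571], 'qd': [0.001, 0.001, 0.001, -0.0, 0.0, -0.0], 'tau': [0.001, -37.231, 25.241, 0.017, 0.0, -0.0], 'position': [0.166, 0.471, 0.238], 'orientation': [-3.14, 0.0, 2.803], 'wrist_force': [-0.152, 0.049, 0.084], 'moment': [0.057, 0.049, -0.019], 'gripper_force': 0.0, 'finger_gap': 1.003}
side [ 0.335 -0.645  0.741] [-2.336 -0.005 -0.328]
gauge 0.73 [235.0, 156.0, 257.0, 173.0] 245.2 163.4 162
stand 0.71 [265.0, 283.0, 319.0, 348.0] 287.9 320.2 1745
block 0.72 [213.0, 150.0, 279.0, 207.0] 245.7 178.8 2062
stud 0.7 [238.0, 157.0, 255.0, 172.0] 244.8 162.7 174
tube_rack 0.61 [328.0, 179.0, 390.0, 259.0] 358.3 222.3 2782
reagent_bottle 0.96 [204.0, 230.0, 233.0, 282.0] 218.0 256.4 1037
tip_box 0.64 [270.0, 111.0, 332.0, 165.0] 301.3 139.3 2188
top [0.379 0.003 1.018] [-2.936e+00 -2.000e-03 -1.506e+00]
gauge 0.9 [328.0, 210.0, 372.0, 241.0] 350.7 225.5 941
pointer 0.15 [263.0, 138.0, 327.0, 166.0] 294.1 152.9 1517
stand 0.93 [320.0, 211.0, 372.0, 257.0] 343.0 238.7 764
block 0.69 [178.0, 188.0, 227.0, 241.0] 202.1 213.5 1772
stud 0.68 [193.0, 204.0, 207.0, 216.0] 198.5 209.3 126
tube_rack 0.85 [263.0, 140.0, 324.0, 167.0] 294.5 152.9 1555
reagent_bottle 0.76 [276.0, 254.0, 300.0, 279.0] 287.5 265.8 416
tip_box 0.59 [149.0, 127.0, 204.0, 167.0] 175.8 148.4 2047
```

View pics/side0.png

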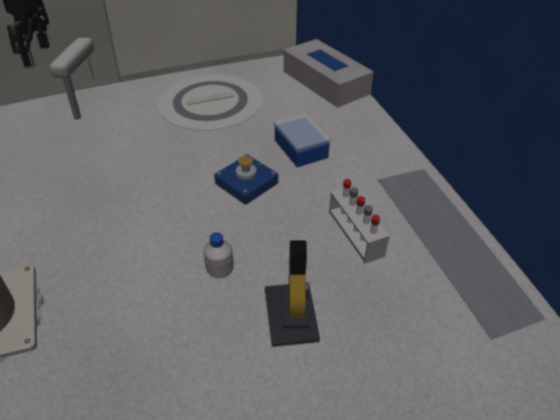

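View pics/top0.png

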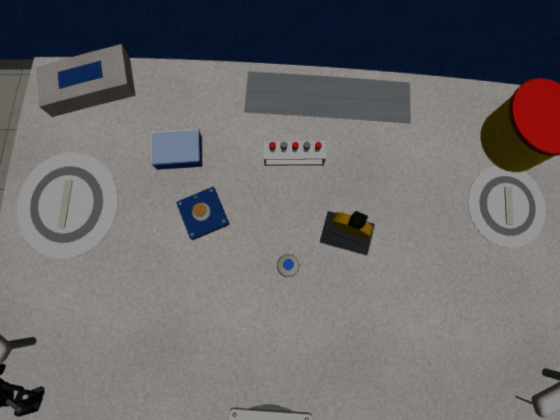

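Run:
```python
from h import *
a=cv2.imread('pics/top0.png');b=cv2.imread('pics/side0.png')
c=np.hstack([cv2.resize(a[200:265,312:384],None,fx=5.5,fy=5.5,interpolation=3),cv2.resize(b[235:350,260:325],(260,357),interpolation=3)[:, :]])
cv2.imwrite('pics/z0.png',c)
for n,im in(('top',a),('side',b)):
    hsv=cv2.cvtColor(im,cv2.COLOR_BGR2HSV)
    y=(hsv[...,0]>12)&(hsv[...,0]<32)&(hsv[...,1]>150)&(hsv[...,2]>60)
    y[:, :230]=0; y[:, 420:]=0
    ys,xs=np.nonzero(y);print(n,len(xs),cv2.minAreaRect(np.c_[xs,ys].astype(np.float32)))
    if n=='side': u,v=244.8,159
st=tri(('top',(200.5,210)),('side',(245,160.5)));print('stud',st,proj('top',st),proj('side',st))
m={n:None for n in('top','side')}
h=tri(('top',(357.5,218.5)),('side',(298,243)));print('handle top',h,proj('top',h),proj('side',h))
# stand corners (top z .012)
for uv in((330,211),(374,222),(367,254),(320,243)):print(atz('top',uv,.012))
# block corners z .03
P=np.array([atz('top',uv,.03)[:2] for uv in((213,188),(228,222),(192,238),(178,204))]);print(P,P.mean(0))
```

```text
Traceback (most recent call last):
ValueError: all the input array dimensions except for the concatenation axis must match exactly, but along dimension 0, the array at index 0 has size 358 and the array at index 1 has size 357
```

Run:
```python
from h import *
a=cv2.imread('pics/top0.png');b=cv2.imread('pics/side0.png')
c=np.hstack([cv2.resize(a[200:265,312:384],(432,390),interpolation=3),cv2.resize(b[235:350,260:325],(220,390),interpolation=3)])
cv2.imwrite('pics/z0.png',c)
for n,im in(('top',a),('side',b)):
    hsv=cv2.cvtColor(im,cv2.COLOR_BGR2HSV)
    y=(hsv[...,0]>12)&(hsv[...,0]<32)&(hsv[...,1]>150)&(hsv[...,2]>60)
    y[:, :230]=0; y[:, 420:]=0
    ys,xs=np.nonzero(y);print(n,len(xs),cv2.minAreaRect(np.c_[xs,ys].astype(np.float32)))
st=tri(('top',(200.5,210)),('side',(245,160.5)));print('stud',st,proj('top',st),proj('side',st))
h=tri(('top',(357.5,218.5)),('side',(298,243)));print('handle top',h,proj('top',h),proj('side',h))
for uv in((330,211),(374,222),(367,254),(320,243)):print(atz('top',uv,.012))
P=np.array([atz('top',uv,.03)[:2] for uv in((213,188),(228,222),(192,238),(178,204))]);print(P,P.mean(0))
```

```text
top 256 ((353.4422912597656, 222.71153259277344), (39.978729248046875, 11.640066146850586), 22.380136489868164)
side 575 ((296.5, 294.5), (39.0, 15.0), 90.0)
stud [0.54555858 0.19156399 0.06902998] [[200.44337574 210.28083393]] [[245.31049697 160.42453299]]
handle top [ 0.53166973 -0.15371496  0.17351768] [[357.56420938 218.21078608]] [[297.60213826 243.10618221]]
[ 0.57458152 -0.11510329  0.012     ]
[ 0.55408534 -0.22469144  0.012     ]
[ 0.47459501 -0.20932741  0.012     ]
[ 0.49433306 -0.0941075   0.012     ]
[[0.60955142 0.17418319]
 [0.52834402 0.13004501]
 [0.483995   0.21289707]
 [0.56425013 0.25591472]] [0.54653515 0.19326   ]
```

View pics/z0.png

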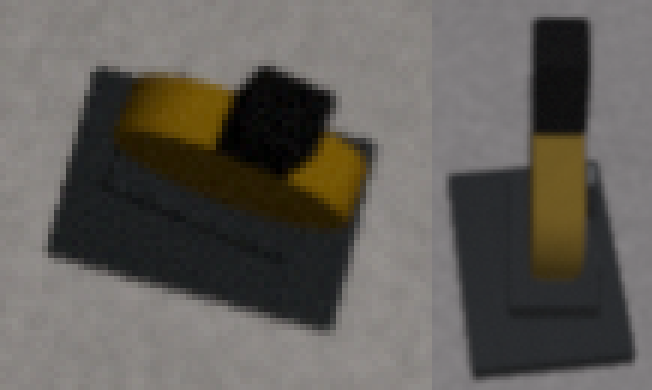

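```bash
cat > fit.py <<'E'
from h import *
from scipy.optimize import minimize
def cyl():
    t=np.linspace(0,2*np.pi,40); return np.array([[x,.048*np.cos(a),.062+.048*np.sin(a)] for x in(-.012,.012) for a in t])
def box(x,y,z0,z1): return np.array([[a*x/2,b*y/2,c] for a in(-1,1) for b in(-1,1) for c in(z0,z1)])
def hull(n,P,T,S=4):
    m=np.zeros((420*S,560*S),np.uint8)
    q=proj(n,P@T[1].T+T[0]); q=((q+.5)*S).round().astype(np.int32)
    cv2.fillConvexPoly(m,cv2.convexHull(q),1); return cv2.resize(m.astype(np.float32),(560,420),interpolation=cv2.INTER_AREA)
CASE=cyl();HAN=box(.026,.030,.108,.158)
def model(n,T):
    h=hull(n,HAN,T);c=hull(n,CASE,T); return h,np.clip(c-h,0,1)
def yellow(im):
    hsv=cv2.cvtColor(im,cv2.COLOR_BGR2HSV)
    return ((hsv[...,0]>12)&(hsv[...,0]<32)&(hsv[...,1]>120)&(hsv[...,2]>35)).astype(np.float32)
def black(im): return (im.max(2)<30).astype(np.float32)
E
python3 - <<'E'
from fit import *
I={n:cv2.imread(f'pics/{n}0.png') for n in('top','side')}
W={'top':(slice(195,260),slice(310,385)),'side':(slice(230,350),slice(255,330))}
# dial on +x hides none here: camera sees the back/edge
def T(p): return np.array([p[0],p[1],p[3]]),R.from_euler('z',p[2]).as_matrix()
Y={n:yellow(I[n])[W[n]] for n in I};B={n:black(I[n])[W[n]] for n in I}
print({n:(Y[n].sum(),B[n].sum()) for n in I})
def cost(p,v=False):
    e=[]
    for n in I:
        h,c=model(n,T(p)); e+=[abs(h[W[n]]-B[n]).sum(),abs(c[W[n]]-Y[n]).sum()]
    return e if v else sum(e)
best=None
for y0 in(-.2,-.32,-.42):
    r=minimize(cost,[.53,-.155,y0,.012],method='Nelder-Mead',options=dict(initial_simplex=np.array([.53,-.155,y0,.012])+np.r_[np.zeros((1,4)),np.diag([.01,.01,.08,.006])],maxfev=250))
    print(r.x,r.fun,cost(r.x,True))
E
```

```text
{'top': (np.float32(492.0), np.float32(314.0)), 'side': (np.float32(672.0), np.float32(470.0))}
[ 0.53254277 -0.15705359 -0.38099717  0.0162629 ] 511.1875 [np.float32(149.125), np.float32(117.1875), np.float32(187.0), np.float32(57.875)]
[ 0.53169304 -0.15689761 -0.35497031  0.01628675] 513.3125 [np.float32(145.6875), np.float32(118.125), np.float32(188.4375), np.float32(61.0625)]
[ 0.5323509  -0.15715427 -0.37959347  0.01532118] 509.4375 [np.float32(145.8125), np.float32(117.5625), np.float32(185.0625), np.float32(61.0)]
```

```bash
python3 -m handwheel '1 -1.6 0 -1.7; 2 -3.2 0 -3.4; 2.9 -4.8 0 -5.1; 3.8 -6.4 0 -6.8; 4.7 -8 0 -8.5; 5.6 -9.6 0 -10.2; 6.5 -11.2 0 -11.9; 7.4 -12.8 0 -13.6; 8.3 -14.4 0 -15.3; 9.15 -15.7 0 -17' 1 && python3 -m handwheel '0 0 0 -1.1;0 0 0 -1.1;0 0 0 -1.1;0 0 0 -1.1;0 0 0 -1.1' && python3 -c "
from h import *
s=bot.read_state();print(np.round(s['q'],3))
snap('top','t1.png');snap('side','s1.png')
a=cv2.imread('pics/top0.png');
cv2.imwrite('pics/m1.png',np.hstack([cv2.resize(cv2.imread('pics/t1.png')[170:290,290:430],(420,360)),cv2.resize(cv2.imread('pics/s1.png')[180:340,220:380],(360,360))]))"
```

```text
clock: 2.0
position: [0.4185, 0.0376, 0.2397]
orientation: [3.141, -0.001, 1.313]
wrist_force: [0.7, 1.1, 0.6]
finger_gap: 1.0
gripper_force: 0.0
clock: 2.5
position: [0.4175, 0.0406, 0.2394]
orientation: [3.141, -0.0, 1.227]
wrist_force: [0.3, 0.3, -0.5]
finger_gap: 1.0
gripper_force: 0.0
[ 0.097  0.081 -0.187  1.302  0.     2.012]
```

View pics/m1.png

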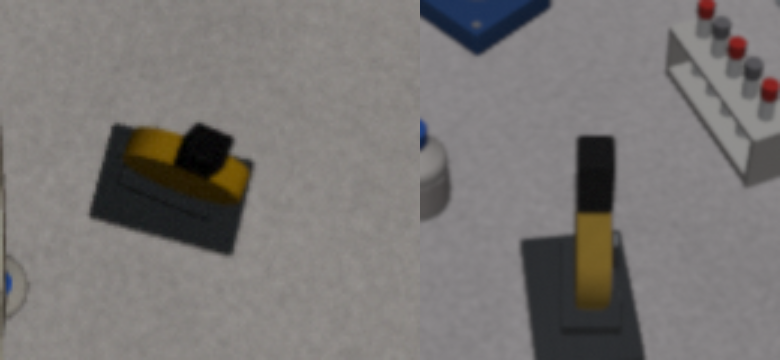

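```bash
python3 -m handwheel '.57 -1 0 0; 1.14 -2 0 0; 1.7 -3 0 0;2.3 -4 0 0;2.86 -4.94 0 0;2.86 -4.94 0 0;2.86 -4.94 0 0;2.86 -4.94 0 0' && python3 -c "
from h import *
snap('top','t1.png');snap('side','s1.png')
cv2.imwrite('pics/m2.png',np.hstack([cv2.resize(cv2.imread('pics/t1.png')[150:270,290:430],(420,360)),cv2.resize(cv2.imread('pics/s1.png')[180:340,220:380],(360,360))]))"
```

```text
clock: 3.4
position: [0.5317, -0.1568, 0.2392]
orientation: [-3.141, -0.0, 1.225]
wrist_force: [0.5, 1.4, -0.1]
finger_gap: 0.999
gripper_force: 0.0
```

View pics/m2.png

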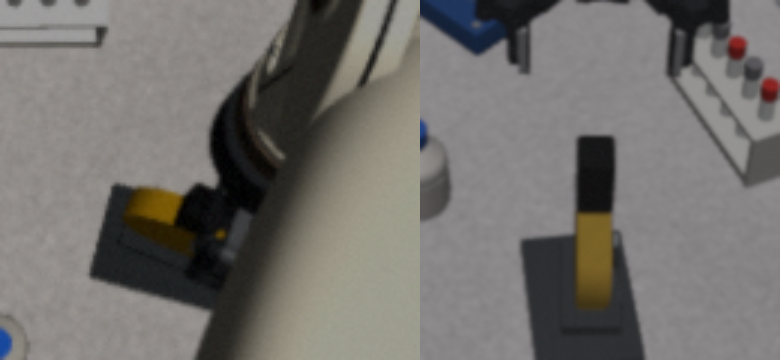

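```bash
python3 -m handwheel '0 0 -.7 0;0 0 -1.4 0;0 0 -1.93 0;0 0 -1.93 0;0 0 -1.93 0;0 0 -1.93 0' && python3 -m handwheel '0 0 0 0;0 0 0 0;0 0 0 0;0 0 0 0;0 0 0 0;0 0 0 0;0 0 0 0;0 0 0 0' 0 30 && python3 -m handwheel '0 0 .1 0;0 0 .3 0;0 0 .6 0;0 0 1 0;0 0 1.5 0;0 0 2 0;0 0 2.5 0;0 0 2.5 0;0 0 2.5 0'
```

```text
clock: 4.1
position: [0.5332, -0.1578, 0.164]
orientation: [3.138, -0.0, 1.224]
wrist_force: [0.5, 0.2, 0.3]
finger_gap: 0.999
gripper_force: 0.0
clock: 4.9
position: [0.5323, -0.158, 0.1625]
orientation: [3.141, -0.0, 1.223]
wrist_force: [-1.0, 0.5, 4.0]
finger_gap: 0.298
gripper_force: 31.0
clock: 5.8
position: [0.5324, -0.1581, 0.2623]
orientation: [3.141, -0.0, 1.223]
wrist_force: [-0.5, 0.2, -4.3]
finger_gap: 0.296
gripper_force: 30.0
```

```bash
python3 -m handwheel '0 .5 .2 -.5;.05 1.4 .3 -1.4;.1 2.4 .3 -2.3;.15 3.4 .3 -3.3;.2 4.4 .3 -4.3;.23 5.4 .3 -5.3;.25 6.3 .3 -6.3;.3 7.2 .3 -7.2;.33 8 .3 -8;.34 8.5 .3 -8.4' && python3 -m handwheel '0 .2 0 -.1;0 .24 0 -.1;0 .24 0 -.1;0 .24 0 -.1;0 .24 0 -.1;0 .24 0 -.1;0 .24 0 -.1;0 .24 0 -.1;0 .24 0 -.1;0 .24 0 -.1'&& python3 -c "
from h import *
print(np.round(bot.read_state()['q'],3))
snap('top','t3.png');snap('side','s3.png')
cv2.imwrite('pics/m3.png',np.hstack([cv2.resize(cv2.imread('pics/t3.png')[150:270,130:270],(350,300)),cv2.resize(cv2.imread('pics/s3.png')[80:220,180:310],(446,480))[:300*0+480,:]][1:]))"
```

```text
clock: 6.8
position: [0.5448, 0.1843, 0.272]
orientation: [-3.14, 0.003, 0.491]
wrist_force: [0.3, -1.3, -4.3]
finger_gap: 0.294
gripper_force: 30.1
clock: 7.8
position: [0.5458, 0.1916, 0.2741]
orientation: [3.142, -0.0, 0.482]
wrist_force: [-0.3, 0.2, -3.9]
finger_gap: 0.295
gripper_force: 30.2
[ 0.338  0.391  0.304  1.484 -0.     2.998]
```

View pics/m3.png

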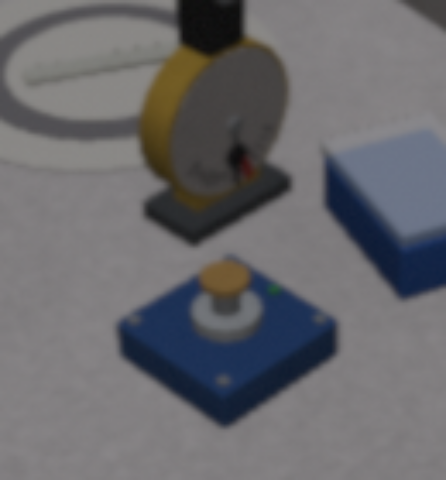

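```bash
cat > red.py <<'E'
from fit import *
def dial(im,O,Rm,xg=.014):
    # rays of all pixels near dial to gauge coords
    c=proj('side',O+Rm@[xg,0,.062])[0]
    out=[]
    for v in range(int(c[1])-45,int(c[1])+45):
        for u in range(int(c[0])-40,int(c[0])+40):
            p,d=ray('side',(u,v)); p=Rm.T@(p-O); d=Rm.T@d
            q=p+d*(xg-p[0])/d[0]; out.append((u,v,q[1],q[2]-.062,*im[v,u]))
    return c,np.array(out,float)
def report(f,O,Rm):
    im=cv2.imread(f).astype(int); c,o=dial(im,O,Rm)
    b,g,r=o[:,4],o[:,5],o[:,6]; rad=np.hypot(o[:,2],o[:,3])
    w=np.clip(r-np.maximum(g,b)-25,0,None); m=(w>0)&(rad<.047)&(r-g>1.5*np.clip(g-b,0,None)+25)
    print('hinge px',c,'red n',m.sum())
    for k in np.nonzero(m)[0]: print(o[k,:2].astype(int),'rad',round(rad[k]*1e3,1),'ang',round(np.arctan2(o[k,2],-o[k,3]),3),'w',w[k])
    y=np.average(o[m,2],weights=w[m]);z=np.average(o[m,3],weights=w[m]);print('red',np.arctan2(y,-z),np.hypot(y,z))
    k=(np.maximum(r,np.maximum(g,b))<45)&(rad<.041)
    print('dark n',k.sum(),'mean ang',np.arctan2(o[k,2].mean(),-o[k,3].mean()),'rad',np.hypot(o[k,2].mean(),o[k,3].mean()))
E
python3 - <<'E'
from red import *
s=bot.read_state();p=s['position']
O=np.array([p[0],p[1],p[2]-.150]);Rm=R.from_euler('z',s['orientation'][2]-np.pi/2).as_matrix()
# refine by yellow/black fit in side
im=cv2.imread('pics/s3.png');Y=yellow(im);Y[:60]=0;Y[:, :200]=0;Y[:,280:]=0
print('tcp',p,'model yellow hull', [np.round(f(proj('side',CASE@Rm.T+O),axis=0),1) for f in(np.min,np.max)])
ys,xs=np.nonzero(Y[:150]);print('yellow px',xs.min(),xs.max(),ys.min(),ys.max())
report('pics/s3.png',O,Rm)
E
```

```text
tcp [0.54579665 0.19161757 0.27414214] model yellow hull [array([220.2,  86.9]), array([264.9, 137.9])]
yellow px 221 254 91 140Traceback (most recent call last):
  File "<stdin>", line 8, in <module>
  File "red.py", line 12, in report
    im=cv2.imread(f).astype(int); c,o=dial(im,O,Rm)
                                      ~~~~^^^^^^^^^
  File "red.py", line 8, in dial
    p,d=ray('side',(u,v)); p=Rm.T@(p-O); d=Rm.T@d
        ~~~^^^^^^^^^^^^^^
  File "h.py", line 10, in ray
    K,d,p,Rm=cal(n)
             ~~~^^^
  File "h.py", line 5, in cal
    c=optics.calibration(n); K=np.array(c['K'],float); d=np.array(c['dist_coeffs'],float)
ValueError: time passes only in moves, steps and waits
```

```bash
sed -i 's/^def cal(n):/import functools\n@functools.cache\ndef cal(n):/' h.py
python3 - <<'E'
from red import *
s=bot.read_state();p=s['position']
yaw=s['orientation'][2]-np.pi/2
O=np.array([p[0],p[1],p[2]-.150])
im=cv2.imread('pics/s3.png');Y=yellow(im);W=(slice(80,150),slice(205,275))
DIAL=np.array([[.012,.044*np.cos(a),.062+.044*np.sin(a)] for a in np.linspace(0,6.3,40)])
def cost(q):
    Rm=R.from_euler('zx',[yaw,-q[3]]).as_matrix(); T=(O+q[:3],Rm)
    Rm=R.from_euler('z',yaw).as_matrix()@R.from_euler('x',-q[3]).as_matrix();T=(O+q[:3],Rm)
    h,c=model('side',T);d=hull('side',DIAL,T)
    return abs(np.clip(c-d,0,1)-Y)[W].sum()
for k in range(2):
    r=minimize(lambda q:cost([q[0],0,q[1],q[2]]),[0,0,0],method='Nelder-Mead',options=dict(initial_simplex=[[0,0,0],[.006*(1-2*k),0,0],[0,-.006,0],[0,0,.1]],maxfev=150));print(r.x,r.fun,cost([0,0,0,0]))
dx,dz,l=r.x
report('pics/s3.png',O+[dx,0,dz],R.from_euler('z',yaw).as_matrix()@R.from_euler('x',-l).as_matrix())
E
```

```text
[-0.00989996 -0.00502832  0.16235054] 222.25 260.0625
[-0.00673457 -0.00340971  0.10981709] 230.8125 260.0625
hinge px [247.27843981 116.26757053] red n 7
[251 127] rad 30.5 ang 0.398 w 9.0
[251 128] rad 32.7 ang 0.374 w 12.0
[252 128] rad 34.8 ang 0.439 w 10.0
[251 129] rad 35.0 ang 0.354 w 9.0
[252 129] rad 37.0 ang 0.416 w 13.0
[251 130] rad 37.2 ang 0.336 w 5.0
[252 130] rad 39.2 ang 0.395 w 12.0
red 0.39267033279751257 0.03522858126993093
dark n 41 mean ang 0.19277689670689138 rad 0.02409962521464326
```

```bash
cat > lean.py <<'E'
from red import *
DIAL=np.array([[.012,.044*np.cos(a),.062+.044*np.sin(a)] for a in np.linspace(0,6.3,40)])
FOOT=box(.044,.080,0,.012)
def pose(p,yaw,l,d=(0,0,0),g=.150):
    Rm=R.from_euler('z',yaw).as_matrix()@R.from_euler('x',-l).as_matrix()
    return np.array(p)+d-Rm@[0,0,g],Rm
def fitlean(f,st,l0=0.,rep=True):
    im=cv2.imread(f);Y=yellow(im);p=st['position'];yaw=st['orientation'][2]-np.pi/2
    c=proj('side',pose(p,yaw,l0)[0]+[0,0,.06])[0].astype(int)
    W=(slice(c[1]-34,c[1]+40),slice(c[0]-38,c[0]+38))
    def cost(q):
        T=pose(p,yaw,q[0],[q[1],0,q[2]]);h,cc=model('side',T);d=hull('side',DIAL,T)
        return abs(np.clip(cc-d-h,0,1)-Y)[W].sum()+(q[1]/.004)**2*3+(q[2]/.004)**2*3
    r=min((minimize(cost,[l0,0,0],method='Nelder-Mead',options=dict(initial_simplex=[[l0,0,0],[l0+s*.12,0,0],[l0,.004*s,0],[l0,0,-.004]],maxfev=120)) for s in(1,-1)),key=lambda r:r.fun)
    print('lean,dx,dz',np.round(r.x,4),r.fun)
    T=pose(p,yaw,r.x[0],[r.x[1],0,r.x[2]])
    if rep: report(f,*T)
    return r.x,T
E
python3 - <<'E'
from lean import *
x,T=fitlean('pics/s3.png',bot.read_state())
im=cv2.imread('pics/s3.png');S=10;c=im[80:150,210:280];c=cv2.convertScaleAbs(cv2.resize(c,None,fx=8,fy=8,interpolation=3),alpha=1.7)
for P,col in((FOOT,(0,255,0)),(DIAL,(255,0,255))):
    q=((proj('side',P@T[1].T+T[0])-[210,80]+.5)*8).round().astype(np.int32);cv2.polylines(c,[cv2.convexHull(q)],True,col,1)
cv2.imwrite('pics/o3.png',c)
E
```

```text
lean,dx,dz [0.0887 0.0046 0.0003] 237.97264259070127
hinge px [247.36524693 116.31989819] red n 7
[251 127] rad 30.0 ang 0.372 w 9.0
[251 128] rad 32.2 ang 0.348 w 12.0
[252 128] rad 34.2 ang 0.414 w 10.0
[251 129] rad 34.4 ang 0.328 w 9.0
[252 129] rad 36.4 ang 0.391 w 13.0
[251 130] rad 36.6 ang 0.31 w 5.0
[252 130] rad 38.6 ang 0.37 w 12.0
red 0.36729311834573247 0.03466251163425849
dark n 41 mean ang 0.16324341821070187 rad 0.023661042220605503
```

View pics/o3.png

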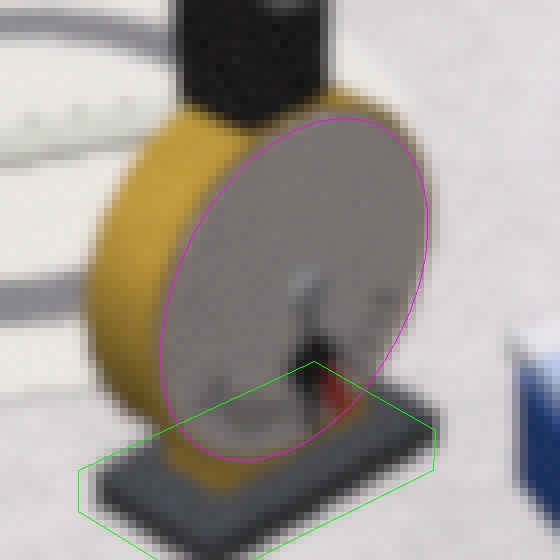

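Run:
```python
from lean import *
from scipy.optimize import least_squares
s=bot.read_state();p=np.array(s['position']);yaw=s['orientation'][2]-np.pi/2
G=np.array([[-.022,-.04,.012],[.022,-.04,.012],[.022,-.04,0],[.022,.04,.012],[.022,.04,0],[.014,0,.062]])
U=np.array([[222,138.9],[235.1,145.8],[234.5,149.3],[264.3,130.8],[264.6,134.9],[247.4,115.1]])
def TT(q):
    Rm=R.from_euler('z',yaw+q[0]).as_matrix()@R.from_euler('y',q[2]).as_matrix()@R.from_euler('x',-q[1]).as_matrix()
    return p+q[3:6]-Rm@[0,0,.150],Rm
def res(q):
    O,Rm=TT(q); return np.r_[(proj('side',G@Rm.T+O)-U).ravel(),q[0]/.08,q[2]/.05,q[3:6]/.003]
r=least_squares(res,np.zeros(6));print(np.round(r.x,4),np.round(r.fun,1));O,Rm=TT(r.x);print(O)
report('pics/s3.png',O,Rm)
print(np.sqrt(np.diag(np.linalg.inv(r.jac.T@r.jac))))
```

```text
[-0.0112  0.0268 -0.0019  0.0006  0.0017  0.0012] [-1.7 -1.8  0.2  0.5  1.   2.1  0.6 -0.5  0.2  0.3 -0.3 -0.2 -0.1 -0.
  0.2  0.6  0.4]
[0.54289606 0.19126217 0.12542091]
hinge px [247.12249159 114.86663101] red n 7
[251 127] rad 33.5 ang 0.291 w 9.0
[251 128] rad 35.7 ang 0.271 w 12.0
[252 128] rad 37.7 ang 0.331 w 10.0
[251 129] rad 37.9 ang 0.253 w 9.0
[252 129] rad 39.9 ang 0.311 w 13.0
[251 130] rad 40.2 ang 0.238 w 5.0
[252 130] rad 42.1 ang 0.293 w 12.0
red 0.28873445809292053 0.03816306749207737
dark n 40 mean ang 0.10679110968995244 rad 0.026912018252157662
[0.02997534 0.02355735 0.02466518 0.00222609 0.00265899 0.00228748]
```

```bash
python3 -m handwheel '0 0 -.2 0;0 0 -.5 0;0 0 -.8 0;0 0 -1 0;0 0 -1.15 0;0 0 -1.25 0;0 0 -1.25 0;0 0 -1.25 0' && python3 -m handwheel '0 0 -.05 0;0 0 -.1 0;0 0 -.15 0;0 0 -.2 0;0 0 -.2 0;0 0 -.2 0'
```

```text
clock: 8.7
position: [0.5461, 0.1917, 0.2244]
orientation: [3.141, -0.001, 0.481]
wrist_force: [-0.1, -0.2, -4.0]
finger_gap: 0.294
gripper_force: 30.2
clock: 9.3
position: [0.5461, 0.1917, 0.2165]
orientation: [3.141, -0.001, 0.481]
wrist_force: [-0.4, 0.1, -1.5]
finger_gap: 0.296
gripper_force: 30.6
```

```bash
python3 -m handwheel '0 0 -.06 0;0 0 -.06 0;0 0 -.06 0;0 0 -.06 0;0 0 -.06 0;0 0 -.06 0' 0 20 && python3 -m handwheel '.04 .02 0 0;.08 .04 0 0;.12 .06 0 0;.16 .085 0 0;.2 .105 -.01 0;.25 .13 -.01 0;.3 .155 -.015 0;.35 .18 -.02 0;.35 .18 -.02 0;.35 .18 -.02 0'
python3 - <<'E'
from lean import *
im=snap('side','s4.png')
c=im[60:210,190:300,::-1];cv2.imwrite('pics/o4.png',cv2.convertScaleAbs(cv2.resize(c,None,fx=4,fy=4,interpolation=3),alpha=1.6))
fitlean('pics/s4.png',bot.read_state(),.05)
E
```

```text
clock: 9.9
position: [0.5459, 0.1916, 0.2139]
orientation: [3.141, -0.0, 0.481]
wrist_force: [0.5, 0.4, -0.2]
finger_gap: 0.297
gripper_force: 30.7
clock: 10.9
position: [0.56, 0.1989, 0.2129]
orientation: [-3.142, -0.0, 0.482]
wrist_force: [-1.1, 0.6, 0.1]
finger_gap: 0.298
gripper_force: 30.8
lean,dx,dz [ 0.1381  0.0009 -0.0008] 218.2717726616707
hinge px [250.95998337 140.36924886] red n 6
[253 152] rad 31.8 ang 0.276 w 5.0
[254 152] rad 33.8 ang 0.351 w 4.0
[253 153] rad 34.2 ang 0.262 w 9.0
[254 153] rad 36.2 ang 0.334 w 10.0
[253 154] rad 36.7 ang 0.251 w 10.0
[254 154] rad 38.7 ang 0.319 w 12.0
red 0.2968901149366025 0.03588382667289848
dark n 32 mean ang 0.214114368545454 rad 0.022749313160266727
```

View pics/o4.png

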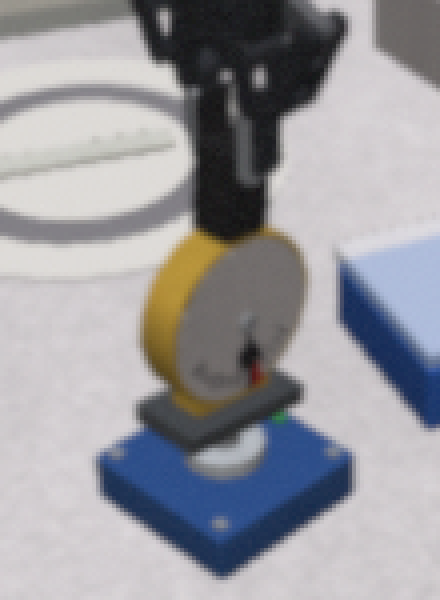

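```bash
python3 -m handwheel '.05 .026 0 0;.1 .052 -.01 0;.15 .078 -.02 0;.2 .104 -.03 0;.25 .13 -.04 0;.3 .156 -.05 0;.35 .182 -.06 0;.35 .182 -.06 0;.35 .182 -.06 0;.35 .182 -.06 0'
python3 - <<'E'
from lean import *
im=snap('side','s5.png')
c=im[60:210,190:300,::-1];cv2.imwrite('pics/o5.png',cv2.convertScaleAbs(cv2.resize(c,None,fx=4,fy=4,interpolation=3),alpha=1.6))
fitlean('pics/s5.png',bot.read_state(),.2)
E
```

```text
clock: 11.95
position: [0.5739, 0.2062, 0.2106]
orientation: [3.142, -0.001, 0.482]
wrist_force: [-1.8, -0.8, 0.5]
finger_gap: 0.297
gripper_force: 30.8
lean,dx,dz [ 0.2513  0.0012 -0.0017] 222.8849563781807
hinge px [253.25821712 139.65304836] red n 0Traceback (most recent call last):
  File "<stdin>", line 4, in <module>
  File "lean.py", line 17, in fitlean
    if rep: report(f,*T)
            ~~~~~~^^^^^^
  File "red.py", line 17, in report
    y=np.average(o[m,2],weights=w[m]);z=np.average(o[m,3],weights=w[m]);print('red',np.arctan2(y,-z),np.hypot(y,z))
    raise ZeroDivisionError(
        "Weights sum to zero, can't be normalized")
ZeroDivisionError: Weights sum to zero, can't be normalized
```

View pics/o5.png

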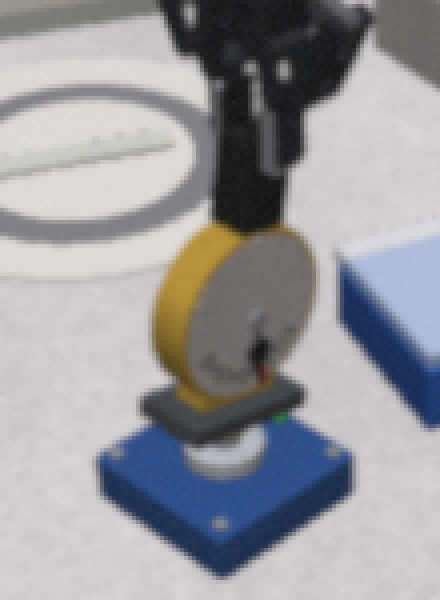

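```bash
cat > prof.py <<'E'
from lean import *
def prof(im,T,xg,r0=.033,r1=.043):
    A=np.arange(-.3,.85,.05);rr=np.linspace(r0,r1,9)
    out=[]
    for a in A:
        G=np.array([[xg,r*np.sin(a+e),.062-r*np.cos(a+e)] for r in rr for e in(-.015,0,.015)])
        q=proj('side',G@T[1].T+T[0]).astype(np.float32)
        v=cv2.remap(im.astype(np.float32),q[None,:,0],q[None,:,1],cv2.INTER_LINEAR)[0].mean(0)
        out.append((a,v.mean(),v[2]-v[:2].mean()))
    return np.array(out)
E
python3 - <<'E'
from prof import *
s=bot.read_state();p=np.array(s['position']);yaw=s['orientation'][2]-np.pi/2
im5=np.mean([snap('side').astype(float) for _ in range(12)],0)[:,:,::-1];np.save('im5.npy',im5)
print(fitlean('pics/s5.png',s,.22,False)[0])
I=[(cv2.imread('pics/s3.png'),(.5461,.1917,.2741),.03),(cv2.imread('pics/s4.png'),(.56,.1989,.2129),.13),(im5,p,.24)]
for xg in(.013,):
    P=[prof(im,pose(pp,yaw,l,g=.150),xg) for im,pp,l in I]
    for i in range(len(P[0])): print(round(P[0][i,0],2),*[f'{x[i,1]:6.1f} {x[i,2]:5.1f} |' for x in P])
E
```

```text
lean,dx,dz [ 0.2609  0.0007 -0.0011] 223.42483467738583
[ 0.26086463  0.00068821 -0.00106089]
-0.3   59.8   4.6 |   61.5   4.4 |   61.0   4.6 |
-0.25   60.8   4.7 |   61.3   4.7 |   60.9   4.6 |
-0.2   61.0   4.4 |   60.5   4.7 |   60.7   4.6 |
-0.15   60.4   4.3 |   60.0   4.7 |   60.4   4.6 |
-0.1   60.0   4.6 |   59.3   4.7 |   60.0   4.5 |
-0.05   57.6   4.5 |   58.0   5.0 |   59.2   4.3 |
-0.0   53.0   4.1 |   57.1   5.1 |   58.5   4.1 |
0.05   45.1   4.0 |   55.6   5.1 |   58.4   4.2 |
0.1   39.0   4.7 |   51.9   5.4 |   58.7   4.5 |
0.15   37.7   7.1 |   45.3   7.1 |   58.5   4.9 |
0.2   40.5  13.3 |   36.7  12.2 |   55.4   5.7 |
0.25   39.7  23.3 |   32.0  24.6 |   47.8   7.3 |
0.3   36.4  33.5 |   31.8  33.3 |   37.5  10.1 |
0.35   37.2  36.0 |   37.3  32.6 |   31.9  15.9 |
0.4   44.2  28.7 |   45.2  25.1 |   35.0  18.7 |
0.45   52.4  17.3 |   53.2  15.2 |   44.2  16.0 |
0.5   56.6   8.5 |   57.2   8.2 |   51.6  10.2 |
0.55   57.5   4.6 |   60.1   5.3 |   56.1   5.6 |
0.6   61.2   3.8 |   64.6   4.5 |   61.1   3.8 |
0.65   66.4   4.1 |   68.8   4.9 |   65.9   3.8 |
0.7   67.8   4.2 |   69.7   4.6 |   67.3   3.9 |
0.75   68.2   4.3 |   69.9   4.4 |   65.7   4.3 |
0.8   70.3   4.1 |   70.2   4.5 |   66.3   4.3 |
```

```bash
python3 -m handwheel '.05 .026 -.01 0;.1 .052 -.02 0;.15 .078 -.035 0;.2 .104 -.05 0;.245 .13 -.06 0;.245 .13 -.06 0;.245 .13 -.06 0;.245 .13 -.06 0;.245 .13 -.06 0;.245 .13 -.06 0' && python3 -m handwheel '0 0 0 0;0 0 0 0;0 0 0 0;0 0 0 0;0 0 0 0;0 0 0 0;0 0 0 0;0 0 0 0;0 0 0 0;0 0 0 0'
python3 - <<'E'
from prof import *
s=bot.read_state();p=np.array(s['position']);yaw=s['orientation'][2]-np.pi/2
im=np.mean([snap('side').astype(float) for _ in range(16)],0)[:,:,::-1];np.save('im6.npy',im)
cv2.imwrite('pics/s6.png',im.round().astype(np.uint8))
x,T=fitlean('pics/s6.png',s,.3,False)
P=prof(im,pose(p,yaw,.32),.013);print(np.round(P[6:19],2).tolist())
c=im[95:165,215:290];c=np.clip(cv2.resize(c,None,fx=8,fy=8,interpolation=3)*1.9,0,255).astype(np.uint8)
for l,col in((.32,(0,255,0)),):
    T=pose(p,yaw,l)
    for Q in(FOOT,DIAL):
        q=((proj('side',Q@T[1].T+T[0])-[215,95]+.5)*8).round().astype(np.int32);cv2.polylines(c,[cv2.convexHull(q)],True,col,1)
cv2.imwrite('pics/o6.png',c)
E
```

```text
clock: 13.6
position: [0.5837, 0.2113, 0.2083]
orientation: [3.142, -0.0, 0.481]
wrist_force: [-1.5, -1.1, 0.6]
finger_gap: 0.3
gripper_force: 30.8
clock: 14.6
position: [0.5836, 0.2113, 0.2081]
orientation: [3.142, -0.0, 0.482]
wrist_force: [-0.1, -0.6, 1.7]
finger_gap: 0.296
gripper_force: 30.8
lean,dx,dz [ 3.129e-01  2.800e-03 -3.000e-04] 219.60243220982989
[[-0.0, 60.67, 4.93], [0.05, 60.15, 4.65], [0.1, 59.56, 4.23], [0.15, 58.72, 3.84], [0.2, 57.9, 3.58], [0.25, 57.78, 3.61], [0.3, 57.81, 3.84], [0.35, 56.71, 4.5], [0.4, 51.94, 6.31], [0.45, 42.73, 8.66], [0.5, 32.73, 11.47], [0.55, 28.98, 13.9], [0.6, 34.23, 12.81]]
```

View pics/o6.png

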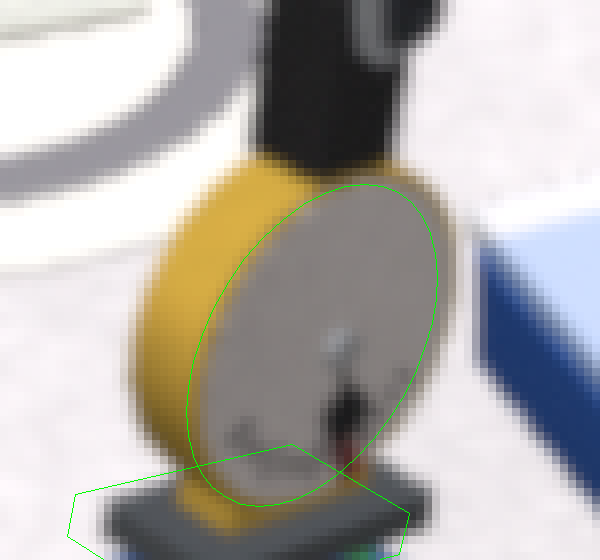

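```bash
cat > full.py <<'E'
from prof import *
def fitfull(im,p,yaw,l0,v0,v1):
    im8=im.round().astype(np.uint8);Y=yellow(im8);mx=im.max(2);sat=mx-im.min(2)
    D=((mx<48)&(sat<14)).astype(np.float32)
    def TT(q):
        Rm=R.from_euler('z',yaw).as_matrix()@R.from_euler('y',q[4]).as_matrix()@R.from_euler('x',-q[0]).as_matrix()
        return np.array(p)+q[1:4]-Rm@[0,0,.150],Rm
    c=proj('side',TT([l0,0,0,0,0])[0]+[0,0,.06])[0].astype(int)
    W=(slice(c[1]-28,c[1]+45),slice(c[0]-40,c[0]+40))
    def cost(q):
        T=TT(q);h,cc=model('side',T);d=hull('side',DIAL,T);f=hull('side',FOOT,T)
        big=np.maximum(np.maximum(cc,d),h)
        e1=abs(np.clip(cc-d-h,0,1)-Y)*(1-.8*f); e2=abs(np.clip(f-big,0,1)-D*(1-np.maximum(d,h)))
        e2[:c[1]+12]=0
        return e1[W].sum()+e2[W].sum()+10*((np.array(q[1:4])/.004)**2).sum()+10*(q[4]/.04)**2
    best=min((minimize(cost,x0,method='Nelder-Mead',options=dict(initial_simplex=np.array(x0)+np.r_[np.zeros((1,5)),np.diag([.1*s,.005*s,.004,.004*s,.03])],maxfev=350)) for s in(1,-1) for x0 in [[l0,0,0,0,0]]),key=lambda r:r.fun)
    return best.x,best.fun,TT(best.x)
E
python3 - <<'E'
from full import *
s=bot.read_state();p=np.array(s['position']);yaw=s['orientation'][2]-np.pi/2
for im,pp,l in[(cv2.imread('pics/s3.png').astype(float),(.5461,.1917,.2741),.03),(cv2.imread('pics/s4.png').astype(float),(.56,.1989,.2129),.1),(np.load('im5.npy'),(.5739,.2062,.2106),.2),(np.load('im6.npy'),p,.25)]:
    x,f,T=fitfull(im,pp,yaw,l,0,0);print(np.round(x,4),round(f,1),'foot',np.round(T[0],4))
    P=prof(im,T,.013)[5:18];print(' '.join(f'{a:.2f}:{b:.0f}/{c:.0f}' for a,b,c in P))
im=np.load('im6.npy');q=proj('side',T[0]+T[1]@[.013,.01,.028])[0].round().astype(int);print(q)
for v in range(q[1]-8,q[1]+9):print(v,' '.join('%2d,%2d'%(im[v,u].mean(),im[v,u,2]-im[v,u,:2].mean()) for u in range(q[0]-8,q[0]+9)))
E
```

```text
[ 0.0188  0.0011  0.0014  0.0017 -0.0051] 405.3 foot [0.5451 0.1911 0.1258]
-0.05:46/3 -0.00:38/3 0.05:35/5 0.10:37/11 0.15:38/20 0.20:36/31 0.25:36/36 0.30:43/30 0.35:51/19 0.40:56/9 0.45:57/5 0.50:60/4 0.55:65/4
[ 0.1156  0.0009  0.0011  0.0004 -0.0042] 380.0 foot [0.5459 0.1915 0.0643]
-0.05:56/4 -0.00:53/5 0.05:48/6 0.10:39/10 0.15:33/19 0.20:31/31 0.25:35/33 0.30:42/29 0.35:51/19 0.40:56/11 0.45:59/6 0.50:63/5 0.55:68/5
[2.029e-01 1.000e-04 1.300e-03 3.000e-04 1.000e-03] 354.4 foot [0.5472 0.1936 0.064 ]
-0.05:57/3 -0.00:58/4 0.05:57/4 0.10:53/5 0.15:44/7 0.20:35/11 0.25:31/16 0.30:37/18 0.35:46/14 0.40:52/9 0.45:57/5 0.50:62/4 0.55:67/4
[2.246e-01 6.000e-04 1.200e-03 2.000e-04 5.500e-03] 351.3 foot [0.5542 0.1977 0.0621]
-0.05:57/3 -0.00:57/4 0.05:56/5 0.10:52/7 0.15:44/9 0.20:35/12 0.25:31/15 0.30:35/16 0.35:44/13 0.40:50/8 0.45:55/5 0.50:61/4 0.55:64/4
[258 150]
142 67, 3 67, 3 67, 3 67, 3 67, 3 67, 3 63, 2 50, 1 47, 1 57, 2 64, 3 67, 3 67, 3 65, 3 61, 2 58, 2 60, 3
143 67, 3 67, 3 67, 3 67, 3 67, 3 66, 3 61, 2 46, 1 36, 1 44, 1 57, 2 64, 3 65, 3 61, 3 61, 2 62, 2 66, 4
144 6
[... 904 characters left out ...]
34,11 29,19 42,21 53,15 62, 6 79, 1 97, 1 113, 1 121, 1 125, 1
153 55, 2 54, 2 53, 2 52, 2 55, 2 58, 4 55, 7 41,11 31,20 38,25 46,19 50, 7 56, 0 69, 0 89, 0 108, 1 118, 1
154 60, 2 59, 2 58, 2 56, 2 59, 2 63, 4 60, 6 47,12 37,20 41,25 45,19 46, 6 46,-1 50,-2 63,-1 82, 0 99, 0
155 65, 3 64, 3 64, 2 62, 3 62, 4 63, 6 59,11 48,17 43,21 45,20 46,12 45, 3 45,-2 44,-3 48,-2 56,-2 69, 0
156 65, 5 64, 5 64, 5 62, 6 60,10 56,13 52,16 47,15 46,13 46, 8 45, 2 44,-1 44,-3 44,-2 44,-3 45,-2 48,-2
157 59,11 58,12 56,13 53,13 51,14 48,12 47, 8 46, 4 45, 1 45, 0 44,-2 44,-2 44,-3 44,-3 43,-3 42,-2 40,-2
158 50,17 49,16 48,14 47,10 46, 6 45, 2 45, 0 44,-1 44,-2 44,-2 44,-3 43,-2 42,-2 41,-2 37,-2 34,-2 32,-2
```

```bash
python3 -m handwheel '.03 .015 0 0;.06 .03 0 0;.09 .045 0 0;.12 .06 0 0;.15 .08 0 0;.15 .08 0 0;.15 .08 0 0;.15 .08 0 0;.15 .08 0 0;.15 .08 0 0' && python3 -m handwheel '0 0 0 0;0 0 0 0;0 0 0 0;0 0 0 0;0 0 0 0;0 0 0 0;0 0 0 0;0 0 0 0;0 0 0 0;0 0 0 0'
cat > chk.py <<'E'
from full import *
s=bot.read_state();p=np.array(s['position']);yaw=s['orientation'][2]-np.pi/2
im=np.mean([snap('side').astype(float) for _ in range(12)],0)[:,:,::-1]
x,f,T=fitfull(im,p,yaw,.25,0,0);print(np.round(x,4),round(f,1),'foot',np.round(T[0],4))
P=prof(im,T,.013)[5:18];print(' '.join(f'{a:.2f}:{b:.0f}/{c:.0f}' for a,b,c in P))
E
python3 chk.py
```

```text
clock: 16.4
position: [0.5897, 0.2145, 0.2082]
orientation: [3.142, -0.0, 0.482]
wrist_force: [-1.8, -1.0, 0.2]
finger_gap: 0.294
gripper_force: 30.7
clock: 17.4
position: [0.5896, 0.2144, 0.2081]
orientation: [-3.142, 0.0, 0.481]
wrist_force: [-1.2, -0.0, 0.6]
finger_gap: 0.297
gripper_force: 30.7
[ 0.2432  0.0012  0.0013 -0.0004  0.0094] 348.9 foot [0.5582 0.2002 0.0622]
-0.05:57/3 -0.00:57/4 0.05:57/5 0.10:53/8 0.15:47/12 0.20:38/15 0.25:32/16 0.30:32/15 0.35:41/12 0.40:49/9 0.45:54/6 0.50:58/4 0.55:63/5
```

```bash
python3 -c "
from station import bot
print(bot.hand_in())"
```

```text
the job is handed in; nothing more can be done
None
```

I handed the job in with the gauge still gripped and its foot pressing the stud at about 5 N, but I don't know the verdict because the hand-in returned none. I measured the lean at about 0.24 rad and the middle of the red band at about 0.25 rad, inside the tolerance of roughly 0.085 rad. The foot slid about 15 mm off the stud's centre while rocking, against a limit of 30 mm.

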